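# Lay out a sword-fitting kit in the workshop tray

## Task

Gather one sword-fitting kit from the bench into the four-compartment tray, each piece the same way up as it lies now and in the middle of its coloured panel: the black iron guard on blue, the brass collar on red, the bare wooden handle on green (lengthways along its compartment) and the black pommel cap on yellow. Set them down gently, without dropping them, and leave the copper guard and the silver collar where they are, for they belong to another sword.

Things in the scene. Friction and masses are not known exactly. Their poses are not given: they have to be found in the camera images.
- guard_iron: Black iron round sword guard, openwork disc (rim, hub and four spokes), 54 mm across, 8 mm thick, lying flat on the table; origin at the centre of its underside, z up; can be gripped across its rim in any direction. Fingers spread this wide have their tips farther back, so come lower than for narrow things: TCP 14 mm above its underside on a gripper like this
- collar_brass: Yellow brass oval sword collar, a rounded block with a small dark slot on top, 44 mm (its x) by 26 mm (its y), 18 mm high; origin at the centre of its underside, z up; grip it across the 26 mm
- handle: Bare pale wooden sword handle, a rounded bar 96 mm long (its x), 28 mm wide (its y), 22 mm high, with a dark pin hole and a seam line on top; origin at the centre of its underside, z up; grip it across the 28 mm
- cap: Black pommel cap, a rounded block with two tiny gold dots on top, 42 mm (its x) by 26 mm (its y), 20 mm high; origin at the centre of its underside, z up; grip it across the 26 mm
- guard_copper: Look-alike that stays: reddish copper round sword guard, openwork disc (rim, hub and four spokes), 54 mm across, 8 mm thick, lying flat on the table; origin at the centre of its underside
- collar_steel: Look-alike that stays: silver steel oval sword collar, a rounded block with a small dark slot on top, 44 mm (its x) by 26 mm (its y), 18 mm high; origin at the centre of its underside
- panel_blue: Blue floor panel of a tray compartment, 128 (x) x 98 (y) mm, 3 mm thick; origin at the centre of its underside, z up; top 9 mm above the table. Fixed dark wooden tray, 278 x 218 mm, 18 mm high, 2 x 2 compartments of 130 x 100 mm, long sides parallel; 6 mm walls stand 9 mm above the panels. Which colour lies in which compartment changes
- panel_red: Red floor panel of a tray compartment, 128 (x) x 98 (y) mm, 3 mm thick; origin at the centre of its underside, z up; top 9 mm above the table. Fixed dark wooden tray, 278 x 218 mm, 18 mm high, 2 x 2 compartments of 130 x 100 mm, long sides parallel; 6 mm walls stand 9 mm above the panels. Which colour lies in which compartment changes
- panel_green: Green floor panel of a tray compartment, 128 (x) x 98 (y) mm, 3 mm thick; origin at the centre of its underside, z up; top 9 mm above the table. Fixed dark wooden tray, 278 x 218 mm, 18 mm high, 2 x 2 compartments of 130 x 100 mm, long sides parallel; 6 mm walls stand 9 mm above the panels. Which colour lies in which compartment changes
- panel_yellow: Yellow floor panel of a tray compartment, 128 (x) x 98 (y) mm, 3 mm thick; origin at the centre of its underside, z up; top 9 mm above the table. Fixed dark wooden tray, 278 x 218 mm, 18 mm high, 2 x 2 compartments of 130 x 100 mm, long sides parallel; 6 mm walls stand 9 mm above the panels. Which colour lies in which compartment changes
There are look-alikes about, which are no part of the job. Of the things that look like the handle, take the one that is farthest from the robot's base at the start.

How it is judged:
At the end, for the whole second after the job is handed in: Iron guard on blue, brass collar on red, handle on green, black cap on yellow: each flat, same way up (0.15 rad), centred within 15 mm, released and at rest; handle within 0.26 rad of the panel's long side; copper guard and silver collar within 25 mm of their starts (horizontal distance between guard_iron and panel_blue below 0.015 m and z of guard_iron in the frame of panel_blue between 0 and 0.006 m and angle between each of guard_iron, collar_brass, handle, cap's own z axis and vertical below 0.15 rad and linear speed of each of guard_iron, collar_brass, handle, cap below 0.02 m/s and angular speed of each of guard_iron, collar_brass, handle, cap below 0.2 rad/s and horizontal distance between collar_brass and panel_red below 0.015 m and z of collar_brass in the frame of panel_red between 0 and 0.006 m and horizontal distance between handle and panel_green below 0.015 m and z of handle in the frame of panel_green between 0 and 0.006 m and horizontal distance between cap and panel_yellow below 0.015 m and z of cap in the frame of panel_yellow between 0 and 0.006 m and angle between the x axis of handle and the x axis of panel_green, either way round below 0.26 rad and distance of each of guard_copper, collar_steel from where it was at the start of the episode below 0.025 m); the robot touches nothing.
It fails at once if a piece is dropped or thrown onto its panel (faster than 0.6 m/s within 30 mm above it) ((horizontal distance between guard_iron and panel_blue below 0.05 m and z of guard_iron in the frame of panel_blue below 0.033 m and linear speed of guard_iron above 0.6 m/s) or (horizontal distance between collar_brass and panel_red below 0.05 m and z of collar_brass in the frame of panel_red below 0.033 m and linear speed of collar_brass above 0.6 m/s) or (horizontal distance between handle and panel_green below 0.05 m and z of handle in the frame of panel_green below 0.033 m and linear speed of handle above 0.6 m/s) or (horizontal distance between cap and panel_yellow below 0.05 m and z of cap in the frame of panel_yellow below 0.033 m and linear speed of cap above 0.6 m/s)).
It fails at once if the copper guard is moved more than 25 mm from where it lay (distance of guard_copper from where it was at the start of the episode above 0.025 m).
It fails at once if the silver collar is moved more than 25 mm from where it lay (distance of collar_steel from where it was at the start of the episode above 0.025 m).
It also fails if it takes over 99 s, if anything falls off the work surface, if the arm or the gripper's body presses on something with over 40 N, if the wrist force passes 120 N, or if a joint passes its speed limit or range.

## Robot

A 6-joint arm with a two-finger parallel gripper is mounted at the origin on the work surface. World frame = base frame: x ahead of the robot, y to its left, z up, the work surface at z = 0. Lengths are in m, angles in rad, forces in N, time in s.
With the tool pointing down it reaches from about 0.3 to 0.875 m from the base axis. Payload 6.4 kg.
Tool frame: the origin (TCP) lies between the finger pads, 19 mm behind the fingertips; this is the grasp point; z points along the fingers, y is the line along which they close (so a half turn about z gives the same grasp; the last joint's range is limited). The gripper opens to 85 mm and grips with 20 to 120 N. Pads are 22 mm wide; open, the fingers measure 114 mm over their backs; the gripper's body (76 mm by 85 mm) begins 54 mm behind the grasp point. The pads swing forward as they close: fully open they stand 13 mm farther back than shut.
Start: joints at [0.979, 0.181, 1.607, -0, 1.354, -0.206], TCP at [0.216, 0.533, 0.25] pointing down, gripper open.
Joint ranges: [-2.99, 2.99], [-0.89, 2.07], [0.3, 2.58], [-1.14, 4.28], [0, 2.63], [-3.12, 3.12]. Speed limits (rad/s): [2.57, 2.57, 3.01, 3.14, 3.14, 3.14].

## Interface

Orientations are given as a unit quaternion [w, x, y, z].
In Python, from bench import ctrl gives the robot as it stands.
- The arm moves only by the shell command python3 -m pendant 'ROWS'. ROWS is JSON, a list that holds one entry, the list of rows, each a list of 7 numbers: the opening, from 0 (shut) to 1 (fully open), then the shift along the tool's x, y, z in mm, then the turn, a rotation vector about the tool's x, y, z in rad. A call has 1 to 5 rows; each row is the pose to reach, as a shift and turn from the pose commanded when the call began, along the tool's axes at that moment; what a row does not reach only later rows make up. A row lasts 1/12 s, in which the tool goes at most 41.7 mm and 7.16 degrees, less where a joint would pass 70% of its speed; a pose out of reach is approached as far as the arm can. A call with a gripper value outside its range is refused whole. The fingers move at their own pace and stop on an object; the grip force is fixed at half the most. Time passes only in rows, so rows that repeat a pose let the fingers close. It gives the time, the measured TCP pose, the force, the opening and the grip force at its end, in the units of the state.
- ctrl.get_obs(): the state, without advancing time (a new reading comes with each control period).
- ctrl.camera(name): name is "scene" or "side" or "wrist"; returns the picture (480x640x3 uint8, red, green, blue); there is no depth.
- ctrl.camera_params(name): a dict with "mtx" (3x3 intrinsics, pixels), "world_from_camera" (4x4, takes a point from camera to world coordinates); the wrist camera has in their place "tool_from_camera" (4x4, takes a point from camera to tool coordinates, whose origin is the TCP and whose axes are the flange's). Camera axes: x right, y down, z forward; pixel columns grow to the right and rows downward; lengths in m; the calibration is good to about 2 mm. The wrist camera is an equidistant fisheye: a pixel r from the principal point sees the ray r / f radians off the axis. A picture is of the moment at which its call begins: read the wrist's pose just before it. camera_params takes no time and is no camera call.
- ctrl.hand_in(): hands the job in; it is judged then, once.
Trained networks look in the newest picture that a camera, given by its name, has taken for a name from the list of things; names that differ only in an ending like _2 or _b are one class to them, and where a whole thing is asked for, a point or a joint stands for the part that bears it (a point fixed in the world has none). Each returns a list of dicts, best first, with "confidence" (0 to 1); they miss things now and then, are a little off and sometimes report something else, mostly with a low value. They report only what shows in the picture. A call takes as long as a camera call. They do not tell look-alikes from the thing itself.
- ctrl.boxes_of(camera, name): "point" ([column, row] as shares, 0 to 1, of the picture: columns of its width, rows of its height, amid what is visible of it).
The state is a dict: "time_s": time; "q": joint angles; "dq": joint speeds; "joint_efforts": joint torques, N m; "eef_pos": TCP position; "eef_rot": TCP orientation; "wrist_force": force on the tool from outside, world axes, zero at the start; "torque": the same for the moment, N m; "opening": opening from 0.0 (shut) to 1.0 (fully open); "grasp_force": force on a finger pad.
Only numpy, scipy, OpenCV 4.12 (cv2) and the standard library are available. Lean on these libraries where they do the work, as an engineer would, in place of code of your own. Each camera call takes 0.05 s, during which the arm holds its last target. There are 200 camera calls.

## Working session

There is one attempt and no reset: what is moved stays moved. The work goes in short steps, Python scripts to look and compute and a shell command to move; the robot and the scene stay as the last step left them, time stands still between calls to the robot, and variables do not carry over. Pictures are saved under pics/ and viewed, at most 14 in all, crops included, and the job is handed in when it is done.

```bash
mkdir -p pics; ls; python3 - <<'E'
from bench import ctrl
import cv2,numpy as np
for n in("scene","side","wrist"):
    im=ctrl.camera(n); cv2.imwrite(f"pics/{n}0.png",im[:,:,::-1])
    p=ctrl.camera_params(n); print(n,{k:np.round(v,3).tolist() if not isinstance(v,str) else v for k,v in p.items()})
    for o in("guard_iron","collar_brass","handle","cap","panel_blue","panel_red","panel_green","panel_yellow"):
        print(o,[(np.round(np.array(b["point"])*[640,480]).tolist(),round(b["confidence"],2)) for b in ctrl.boxes_of(n,o)])
o=ctrl.get_obs();print(o)
E
```

```text
pics
scene {'mtx': [[462.557, 0.0, 321.639], [0.0, 462.557, 249.865], [0.0, 0.0, 1.0]], 'world_from_camera': [[0.377, 0.604, -0.702, 1.195], [0.926, -0.264, 0.271, -0.281], [-0.021, -0.752, -0.659, 0.746], [0.0, 0.0, 0.0, 1.0]]}
guard_iron [([430.0, 222.0], 0.54)]
collar_brass [([222.0, 360.0], 0.66), ([191.0, 288.0], 0.56)]
handle [([166.0, 251.0], 0.79), ([142.0, 286.0], 0.61), ([132.0, 336.0], 0.58), ([300.0, 278.0], 0.38)]
cap [([499.0, 231.0], 0.67), ([456.0, 275.0], 0.65)]
panel_blue [([316.0, 322.0], 0.83)]
panel_red [([365.0, 310.0], 0.8)]
panel_green [([301.0, 277.0], 0.77), ([190.0, 288.0], 0.4)]
panel_yellow [([343.0, 270.0], 0.86)]
side {'mtx': [[521.529, 0.0, 318.619], [0.0, 521.529, 237.13], [0.0, 0.0, 1.0]], 'world_from_camera': [[-0.943, -0.256, 0.21, 0.227], [-0.331, 0.707, -0.624, 0.689], [0.011, -0.659, -0.752, 0.848], [0.0, 0.0, 0.0, 1.0]]}
guard_iron [([283.0, 372.0], 0.67), ([193.0, 322.0], 0.36)]
collar_brass [([291.0, 145.0], 0.56)]
handle [([443.0, 168.0], 0.77), ([357.0, 119.0], 0.72), ([407.0, 136.0], 0.66)]
cap [([192.0, 325.0], 0.65)]
panel_blue [([266.0,
[... 501 characters left out ...]
66.0], 0.71)]
{'time_s': 1.35, 'q': array([ 9.78698511e-01,  1.80775399e-01,  1.60701260e+00,  1.75708796e-05,
        1.35384675e+00, -2.06309956e-01]), 'dq': array([-0.00019212,  0.00088705, -0.00089112,  0.00046295, -0.00088871,
       -0.00018882]), 'joint_efforts': array([ 1.55085901e-03, -4.44853199e+01, -3.51680338e+01, -7.15353417e-05,
        8.85522750e-04,  4.19745732e-05]), 'eef_pos': array([0.21634873, 0.53274258, 0.24999621]), 'eef_rot': array([-1.60854739e-05,  1.91701808e-01,  9.81453217e-01, -1.60572919e-05]), 'wrist_force': array([0.1009471 , 0.11191819, 0.22323468]), 'torque': array([-0.00484056, -0.01038446, -0.02669944]), 'grasp_force': 0.0, 'opening': 0.996777635829764}
```

View pics/scene0.png

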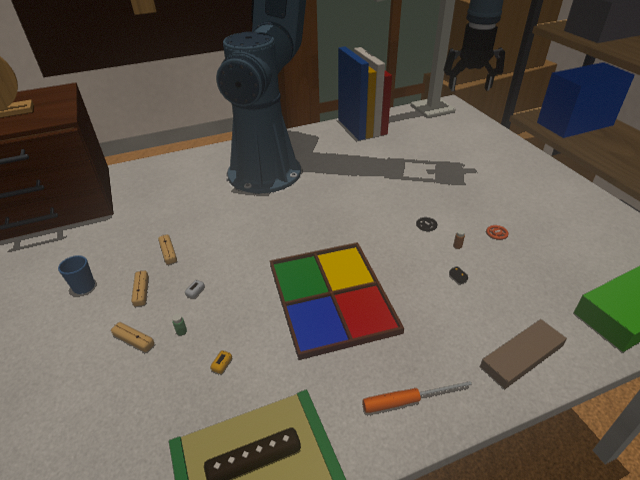

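View pics/side0.png

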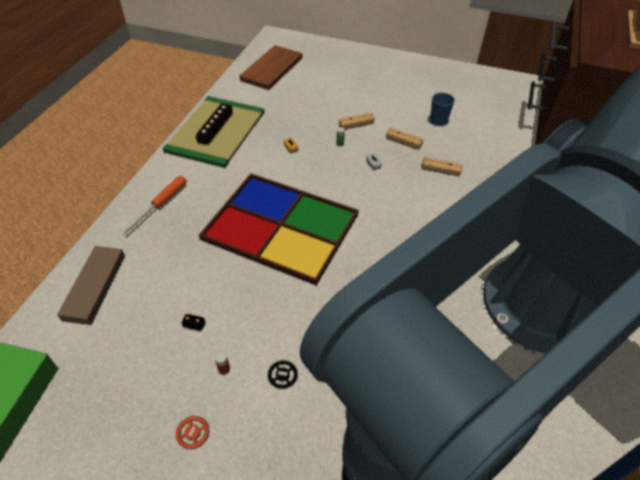

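Scene: handles at (167,249), (140,288) and (132,336), silver collar (195,289), brass (221,361), iron guard (427,224), copper (497,232), cap (458,275). The tray is in the middle, with green top left, yellow top right, blue bottom left and red bottom right.

```bash
cat > h.py <<'E'
from bench import ctrl
import cv2,numpy as np
from scipy.spatial.transform import Rotation as R
def quat(q): return R.from_quat([q[1],q[2],q[3],q[0]])
def p2w(cam,px,z):
    p=ctrl.camera_params(cam);K=p["mtx"];px=np.array(px,float)
    if cam=="wrist":
        d=(px-[K[0][2],K[1][2]])/K[0][0];r=np.hypot(*d)+1e-9
        ray=np.r_[d/r*np.sin(r),np.cos(r)]
        o=ctrl.get_obs();T=np.eye(4);T[:3,:3]=quat(o["eef_rot"]).as_matrix();T[:3,3]=o["eef_pos"]
        W=T@p["tool_from_camera"]
    else:
        ray=np.linalg.inv(K)@np.r_[px,1];W=np.array(p["world_from_camera"])
    d=W[:3,:3]@ray;t=(z-W[2,3])/d[2];return W[:3,3]+t*d
def w2p(cam,P):
    p=ctrl.camera_params(cam);K=np.array(p["mtx"]);P=np.atleast_2d(P)
    if cam=="wrist":
        o=ctrl.get_obs();T=np.eye(4);T[:3,:3]=quat(o["eef_rot"]).as_matrix();T[:3,3]=o["eef_pos"]
        W=T@p["tool_from_camera"]
    else: W=np.array(p["world_from_camera"])
    c=(P-W[:3,3])@W[:3,:3]
    if cam=="wrist":
        rr=np.hypot(c[:,0],c[:,1]);th=np.arctan2(rr,c[:,2]);return np.c_[c[:,0]/rr*th,c[:,1]/rr*th]*K[0,0]+[K[0,2],K[1,2]]
    return c[:,:2]/c[:,2:]*K[0,0]+[K[0,2],K[1,2]]
def rect(cam,im,cx,cy,half,z,mm=1.0):
    # top-down view; image up = +x, image left = +y
    n=int(2*half/mm);i,j=np.mgrid[0:n,0:n]
    P=np.c_[(cx+half/1e3-i*mm/1e3 if half<1 else 0).ravel() if 0 else (cx+(half-i*mm)/1e3).ravel(),(cy+(half-j*mm)/1e3).ravel(),np.full(n*n,z)]
    m=w2p(cam,P).astype(np.float32).reshape(n,n,2)
    return cv2.remap(im,m[...,0],m[...,1],cv2.INTER_LINEAR)
def move(tgt,yaw):
    "shift in tool axes (mm) and turn about tool z to reach tgt with closing line at world yaw (mod pi)"
    o=ctrl.get_obs();r=quat(o["eef_rot"]);s=r.inv().apply(np.array(tgt)-o["eef_pos"])*1e3
    y=r.apply([0,1,0]);cur=np.arctan2(y[1],y[0]);d=(yaw-cur+np.pi/2)%np.pi-np.pi/2
    return np.round(s,1),round(-d,3),"q6",round(o["q"][5],2)
E
python3 - <<'E'
from h import *
S=dict(guard_iron=((430,222),4),guard_copper=((497,232),4),collar_brass=((222,360),9),collar_steel=((194,289),9),h1=((166,251),11),h2=((140,288),11),h3=((132,336),11),cap=((458,275),10),blue=((316,322),9),red=((365,310),9),green=((301,277),9),yellow=((343,270),9),wood=((459,240),10),greencyl=((180,326),12))
D=dict(guard_iron=((283,373),4),guard_copper=((193,432),4),collar_brass=((291,145),9),collar_steel=((374,161),9),h1=((443,167),11),h2=((405,138),11),h3=((357,120),11),cap=((193,322),10),blue=((266,201),9),red=((239,232),9),green=((319,219),9),yellow=((297,252),9),wood=((223,366),10))
for k,(p,z) in S.items():
    w=p2w("scene",p,z/1e3);v=p2w("side",D[k][0],z/1e3) if k in D else w
    print(k,w[:2].round(3),v[:2].round(3),"r",np.hypot(*((w+v)/2)[:2]).round(3))
im=ctrl.camera("scene")[:,:,::-1].copy()
tiles=[]
for k in("guard_iron","collar_brass","h1","h2","h3","cap"):
    w=p2w("scene",S[k][0],S[k][1]/1e3);t=rect("scene",im,w[0],w[1],100,S[k][1]/1e3,.8);cv2.putText(t,k,(3,15),0,.5,(0,0,255));tiles.append(t)
cv2.imwrite("pics/t1.png",np.vstack([np.hstack(tiles[:3]),np.hstack(tiles[3:])]))
# tray fit: coloured masks
hsv=cv2.cvtColor(im,cv2.COLOR_BGR2HSV)
for n,lo,hi in(("red",0,6),("yellow",20,33),("green",50,75),("blue",108,130)):
    m=cv2.inRange(hsv,(lo,150,60),(hi,255,255));m[:230]=0;m[370:]=0
    c=max(cv2.findContours(m,0,2)[0],key=cv2.contourArea).reshape(-1,2)
    W=np.array([p2w("scene",q,.009)[:2] for q in c],np.float32);r=cv2.minAreaRect(W*1000);print(n,r)
E
```

```text
guard_iron [0.416 0.323] [0.417 0.308] r 0.523
guard_copper [0.518 0.454] [0.516 0.453] r 0.688
collar_brass [ 0.63  -0.274] [ 0.63  -0.276] r 0.687
collar_steel [ 0.419 -0.289] [ 0.417 -0.288] r 0.508
h1 [ 0.265 -0.328] [ 0.253 -0.322] r 0.415
h2 [ 0.37  -0.399] [ 0.365 -0.4  ] r 0.543
h3 [ 0.503 -0.428] [ 0.503 -0.431] r 0.662
cap [0.614 0.271] [0.612 0.271] r 0.67
blue [ 0.614 -0.074] [ 0.611 -0.07 ] r 0.616
red [0.624 0.033] [0.628 0.037] r 0.627
green [ 0.478 -0.057] [ 0.479 -0.058] r 0.482
yellow [0.495 0.04 ] [0.491 0.047] r 0.495
wood [0.512 0.344] [0.52  0.334] r 0.617
greencyl [ 0.516 -0.334] [ 0.516 -0.334] r 0.615
red ((624.02294921875, 32.3153076171875), (98.39822387695312, 125.2833023071289), 84.0125961303711)
yellow ((488.7986145019531, 46.82917785644531), (98.2999267578125, 125.24356842041016), 83.67172241210938)
green ((801.258056640625, 524.295654296875), (105.76917266845703, 268.77142333984375), 40.759342193603516)
blue ((612.2907104492188, -73.59927368164062), (96.65628051757812, 120.75546264648438), 84.04421997070312)
```

View pics/t1.png

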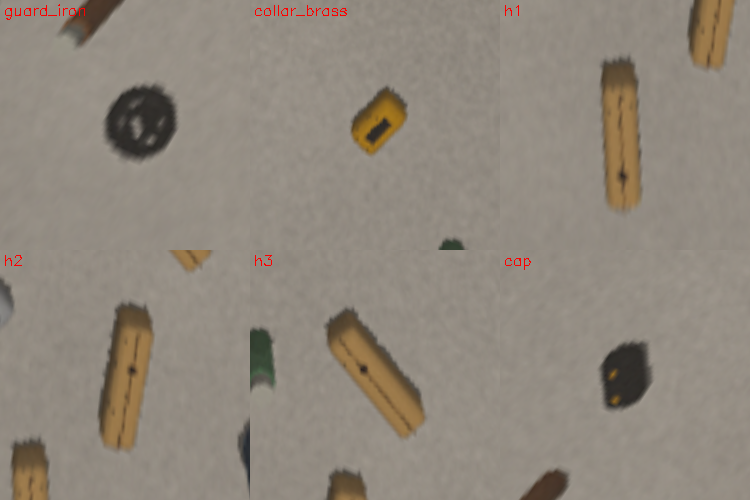

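h3 is the farthest handle (0.66 m). The tray's long side lies at about -6° and the panel centres agree between views. I'll start with the guard.

```bash
python3 - <<'E'
from h import *
o=ctrl.get_obs();print(quat(o["eef_rot"]).as_matrix().round(3))
print(move([.416,.316,.12],np.arctan2(-.92,.37)))
E
```

```text
[[-0.926  0.376 -0.   ]
 [ 0.376  0.926  0.   ]
 [ 0.     0.    -1.   ]]
(array([-266.5, -125.7,  130. ]), np.float64(-0.768), 'q6', np.float64(-0.21))
```

```bash
python3 -m pendant '[[[1,-266,-126,130,0,0,0],[1,-266,-126,130,0,0,0],[1,-266,-126,130,0,0,0],[1,-266,-126,130,0,0,0],[1,-266,-126,130,0,0,0]]]'; python3 - <<'E'
from h import *
print(move([.416,.316,.12],1.185))
E
```

```text
time_s: 1.82
eef_pos: [0.3461, 0.3911, 0.1654]
eef_rot: [0.0, 0.191, 0.982, 0.0]
wrist_force: [0.7, -0.1, -0.8]
opening: 0.998
grasp_force: 0.0
(array([-93. , -43.4,  45.4]), np.float64(0.001), 'q6', np.float64(-0.57))
```

```bash
python3 -m pendant '[[[1,-93,-43,45,0,0,0],[1,-93,-43,45,0,0,0],[1,-93,-43,45,0,0,0],[1,-93,-43,45,0,0,0],[1,-93,-43,45,0,0,0]]]'; cat > look.py <<'E'
import sys
from h import *
name,z,tz,out=sys.argv[1],float(sys.argv[2]),float(sys.argv[3]),sys.argv[4]
yaw=float(sys.argv[5]) if len(sys.argv)>5 else None
im=ctrl.camera("wrist")
o=ctrl.get_obs();y=quat(o["eef_rot"]).apply([0,1,0]);cur=np.arctan2(y[1],y[0])
if yaw is None: yaw=cur
for b in ctrl.boxes_of("wrist",name):
    p=p2w("wrist",np.array(b["point"])*[640,480],z); print(round(b["confidence"],2),p[:2].round(4),*move([p[0],p[1],tz],yaw))
p=o["eef_pos"];bgr=im[:,:,::-1].copy()
t=cv2.resize(rect("wrist",bgr,p[0],p[1],100,z,.5),(400,400));cv2.circle(t,(200,200),2,(0,0,255),-1)
cv2.imwrite("pics/"+out,np.hstack([cv2.resize(bgr,(400,300),interpolation=3),t[:300]]) if 0 else t)
print("pos",p.round(4),"yaw",round(cur,3))
E
python3 look.py guard_iron .008 .014 g1.png
```

```text
time_s: 2.23
eef_pos: [0.4156, 0.3163, 0.1201]
eef_rot: [-0.001, 0.193, 0.981, -0.0]
wrist_force: [-0.2, 0.5, 0.7]
opening: 0.998
grasp_force: 0.0
0.82 [0.4167 0.3125] [ -3.6  -4.6 107.2] 0.002 q6 -0.76
0.57 [0.5264 0.065 ] [-198.4 -192.6  107.1] 0.002 q6 -0.76
pos [0.4153 0.3174 0.1208] yaw 1.183
```

View pics/g1.png

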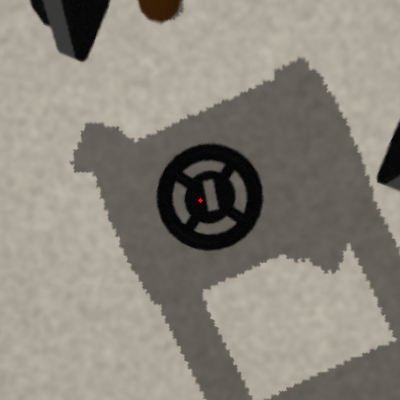

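The guard's centre is at (210,196) in the rectified view, which matches the network. I'll descend and grip.

```bash
python3 -m pendant '[[[1,-4,-5,41,0,0,0],[1,-4,-5,80,0,0,0],[1,-4,-5,100,0,0,0],[1,-4,-5,107,0,0,0],[1,-4,-5,107,0,0,0]]]'; python3 -m pendant '[[[0,0,0,0,0,0,0],[0,0,0,0,0,0,0],[0,0,0,0,0,0,0],[0,0,0,0,0,0,0],[0,0,0,0,0,0,0]]]';python3 -m pendant '[[[0,0,0,0,0,0,0],[0,0,0,-10,0,0,0],[0,0,0,-40,0,0,0],[0,0,0,-70,0,0,0],[0,0,0,-70,0,0,0]]]'; python3 - <<'E'
from h import *
print(move([.613,-.073,.09],1.466)); print(move([.613,-.073,.09],1.183))
E
```

```text
time_s: 2.75
eef_pos: [0.4153, 0.312, 0.0127]
eef_rot: [-0.001, 0.191, 0.982, -0.001]
wrist_force: [0.3, 0.2, -0.6]
opening: 1.002
grasp_force: 0.0
time_s: 3.17
eef_pos: [0.4186, 0.3125, 0.0166]
eef_rot: [0.002, 0.192, 0.981, 0.001]
wrist_force: [-2.6, 1.3, 9.8]
opening: 0.6
grasp_force: 60.5
time_s: 3.58
eef_pos: [0.4212, 0.3134, 0.0908]
eef_rot: [0.005, 0.192, 0.981, 0.003]
wrist_force: [1.3, 0.4, 0.6]
opening: 0.596
grasp_force: 62.6
(array([-323.1, -285.9,    1. ]), np.float64(-0.281), 'q6', np.float64(-0.77))
(array([-323.1, -285.9,    1. ]), np.float64(0.002), 'q6', np.float64(-0.77))
```

```bash
python3 -m pendant '[[[0,-150,-132,0,0,0,0],[0,-150,-132,0,0,0,0],[0,-150,-132,0,0,0,0],[0,-150,-132,0,0,0,0],[0,-150,-132,0,0,0,0]]]';python3 -m pendant '[[[0,-150,-132,0,0,0,-0.28],[0,-150,-132,0,0,0,-0.28],[0,-150,-132,0,0,0,-0.28],[0,-150,-132,0,0,0,-0.28],[0,-150,-132,0,0,0,-0.28]]]';python3 - <<'E'
from h import *
print(move([.613,-.073,.07],1.466))
E
```

```text
time_s: 4.0
eef_pos: [0.5081, 0.1302, 0.0853]
eef_rot: [0.001, 0.192, 0.981, 0.0]
wrist_force: [0.2, 0.5, -0.6]
opening: 0.596
grasp_force: 62.7
time_s: 4.42
eef_pos: [0.5969, -0.0487, 0.0852]
eef_rot: [0.001, 0.053, 0.999, -0.0]
wrist_force: [1.3, 0.3, -0.2]
opening: 0.6
grasp_force: 62.7
(array([-18.5, -22.5,  15.3]), np.float64(-0.001), 'q6', np.float64(-1.74))
```

```bash
python3 -m pendant '[[[0,-18,-22,10,0,0,0],[0,-18,-22,10,0,0,0],[0,-18,-22,10,0,0,0]]]'; python3 look.py panel_blue .009 .024 g2.png
```

```text
time_s: 4.67
eef_pos: [0.6117, -0.0716, 0.0742]
eef_rot: [0.0, 0.054, 0.999, -0.0]
wrist_force: [-0.9, 1.2, -0.8]
opening: 0.596
grasp_force: 62.7
0.95 [ 0.5842 -0.0702] [26.4 -3.7 50.2] 0.001 q6 -1.77
pos [ 0.6111 -0.0702  0.0742] yaw 1.464
```

View pics/g2.png

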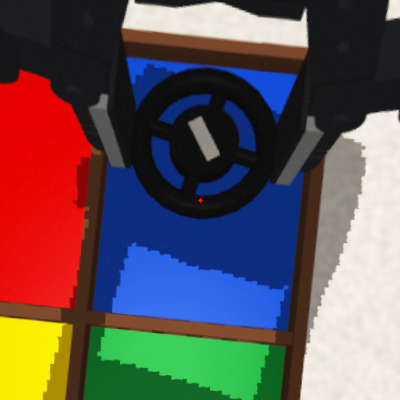

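The panel is centred on the TCP to within about 2 mm (red dot at (200,200), panel spanning rows 66–328), so I'll lower the guard.

```bash
python3 -m pendant '[[[0,0,0,20,0,0,0],[0,0,0,35,0,0,0],[0,0,0,43,0,0,0],[0,0,0,48,0,0,0],[0,0,0,48,0,0,0]]]'; python3 -m pendant '[[[0.78,0,0,0,0,0,0],[0.78,0,0,0,0,0,0],[0.78,0,0,0,0,0,0],[0.78,0,0,0,0,0,0]]]'; python3 -m pendant '[[[0.78,0,0,-30,0,0,0],[0.78,0,0,-70,0,0,0],[0.78,0,0,-90,0,0,0],[0.78,0,0,-90,0,0,0]]]'; python3 - <<'E'
from h import *
print(move([.63,-.275,.12],0))
im=ctrl.camera("wrist")[:,:,::-1]
p=ctrl.get_obs()["eef_pos"]
cv2.imwrite("pics/g3.png",cv2.resize(rect("wrist",im,.612,-.072,100,.009,.5),(300,300)))
# brass top face long-axis direction from scene picture: 
im=ctrl.camera("scene")[:,:,::-1].copy();hsv=cv2.cvtColor(rect("scene",im,.63,-.275,60,.018,.5),cv2.COLOR_BGR2HSV)
m=cv2.inRange(hsv,(15,120,120),(32,255,255));r=cv2.minAreaRect(cv2.findNonZero(m));print(r)
E
```

```text
time_s: 5.18
eef_pos: [0.6109, -0.0687, 0.0262]
eef_rot: [-0.0, 0.052, 0.999, 0.0]
wrist_force: [0.4, 0.0, -0.5]
opening: 0.597
grasp_force: 62.8
time_s: 5.52
eef_pos: [0.6115, -0.0698, 0.0263]
eef_rot: [0.0, 0.053, 0.999, -0.0]
wrist_force: [-0.3, -0.5, -0.4]
opening: 0.779
grasp_force: 0.0
time_s: 5.85
eef_pos: [0.615, -0.071, 0.1222]
eef_rot: [0.005, 0.053, 0.999, -0.001]
wrist_force: [0.7, -0.6, -0.1]
opening: 0.779
grasp_force: 0.0
(array([ -36.4, -201.3,    3. ]), np.float64(1.465), 'q6', np.float64(-1.77))
((123.25001525878906, 107.25), (48.790367126464844, 86.26702880859375), 45.0)
```

View pics/g3.png

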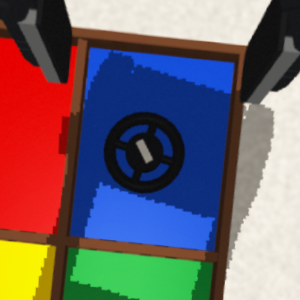

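The guard lies flat about 6 mm from the panel's centre, which is within tolerance. Next is the brass collar.

```bash
python3 -m pendant '[[[1,-36,-201,0,0,0,0.5],[1,-36,-201,0,0,0,0.5],[1,-36,-201,0,0,0,0.5],[1,-36,-201,0,0,0,0.5],[1,-36,-201,0,0,0,0.5]]]'; python3 - <<'E'
from h import *
print(move([.63,-.275,.12],.76))
E
```

```text
time_s: 6.37
eef_pos: [0.6246, -0.2753, 0.1136]
eef_rot: [-0.001, 0.302, 0.953, 0.0]
wrist_force: [0.1, 0.7, 0.7]
opening: 1.004
grasp_force: 0.0
(array([-4.2,  3.4, -6.4]), np.float64(0.198), 'q6', np.float64(-1.55))
```

```bash
python3 -m pendant '[[[1,-4,3,0,0,0,0.1],[1,-4,3,0,0,0,0.2],[1,-4,3,0,0,0,0.2],[1,-4,3,0,0,0,0.2]]]'; python3 look.py collar_brass .014 .018 b1.png
```

```text
time_s: 6.7
eef_pos: [0.6297, -0.2728, 0.1138]
eef_rot: [-0.002, 0.391, 0.92, 0.0]
wrist_force: [-0.4, 0.0, -0.1]
opening: 1.005
grasp_force: 0.0
0.83 [ 0.632  -0.2734] [-2.1  0.8 96.6] -0.0 q6 -1.35
pos [ 0.63   -0.2726  0.1142] yaw 0.768
```

View pics/b1.png

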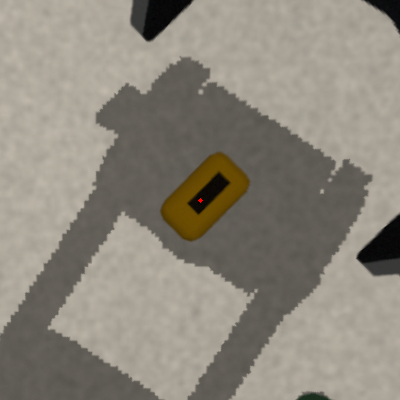

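The collar is at (206,196), with its slot direction about 3° off the fingers' alignment. I'll grip it.

```bash
python3 -m pendant '[[[1,-3,0,40,0,0,0.03],[1,-3,0,75,0,0,0.03],[1,-3,0,90,0,0,0.03],[1,-3,0,95,0,0,0.03],[1,-3,0,95,0,0,0.03]]]'; python3 -m pendant '[[[0,0,0,0,0,0,0],[0,0,0,0,0,0,0],[0,0,0,0,0,0,0],[0,0,0,0,0,0,0],[0,0,0,0,0,0,0]]]';python3 -m pendant '[[[0,0,0,0,0,0,0],[0,0,0,0,0,0,0],[0,0,0,-15,0,0,0],[0,0,0,-45,0,0,0],[0,0,0,-70,0,0,0]]]'; python3 - <<'E'
from h import *
print(move([.624,.032,.09],1.466))
E
```

```text
time_s: 7.22
eef_pos: [0.6319, -0.2744, 0.0192]
eef_rot: [-0.002, 0.405, 0.914, 0.0]
wrist_force: [-0.6, -0.4, 0.8]
opening: 0.999
grasp_force: 0.0
time_s: 7.63
eef_pos: [0.6335, -0.2759, 0.0222]
eef_rot: [0.001, 0.406, 0.914, -0.0]
wrist_force: [0.6, 1.5, 13.6]
opening: 0.3
grasp_force: 13.4
time_s: 8.05
eef_pos: [0.6322, -0.2751, 0.0917]
eef_rot: [-0.001, 0.406, 0.914, 0.0]
wrist_force: [0.9, 0.2, 0.5]
opening: 0.287
grasp_force: 59.6
(array([233.3, 199.9,   2. ]), np.float64(-0.731), 'q6', np.float64(-1.32))
```

```bash
python3 -m pendant '[[[0,150,128,0,0,0,0],[0,150,128,0,0,0,0],[0,150,128,0,0,0,0],[0,150,128,0,0,0,0],[0,150,128,0,0,0,0]]]';python3 -m pendant '[[[0,83,72,10,0,0,0],[0,83,72,10,0,0,0],[0,83,72,10,0,0,0],[0,83,72,10,0,0,0],[0,83,72,10,0,0,0]]]'; python3 look.py panel_red .009 .032 b2.png
```

```text
time_s: 8.47
eef_pos: [0.6265, -0.0751, 0.0917]
eef_rot: [-0.0, 0.405, 0.914, 0.0]
wrist_force: [0.9, 0.3, -0.1]
opening: 0.285
grasp_force: 59.6
time_s: 8.88
eef_pos: [0.6247, 0.0332, 0.0813]
eef_rot: [-0.0, 0.404, 0.915, -0.0]
wrist_force: [0.0, -0.9, -0.9]
opening: 0.289
grasp_force: 59.6
0.85 [0.6116 0.0403] [16.3 -3.8 49.5] -0.001 q6 -0.87
pos [0.6251 0.0317 0.0815] yaw 0.737
```

View pics/b2.png

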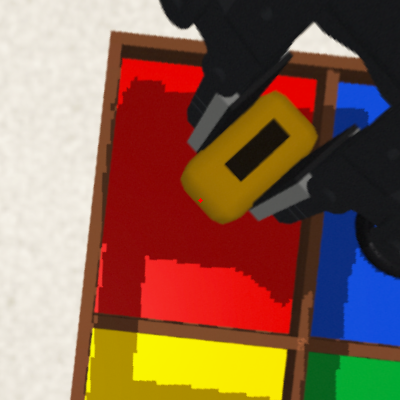

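The panel centre is at about (208,195) against the TCP at (200,200), a shift of about 2 mm.

```bash
python3 -m pendant '[[[0,-2,-1,20,0,0,0],[0,-2,-1,35,0,0,0],[0,-2,-1,43,0,0,0],[0,-2,-1,49,0,0,0],[0,-2,-1,49,0,0,0]]]'; python3 -m pendant '[[[0.5,0,0,0,0,0,0],[0.5,0,0,0,0,0,0],[0.5,0,0,0,0,0,0],[0.5,0,0,0,0,0,0]]]'; python3 -m pendant '[[[0.5,0,0,-30,0,0,0],[0.5,0,0,-70,0,0,0],[0.5,0,0,-90,0,0,0],[0.5,0,0,-90,0,0,0]]]'; python3 - <<'E'
from h import *
print(move([.613,.271,.12],0))
im=ctrl.camera("wrist")[:,:,::-1]
cv2.imwrite("pics/b3.png",cv2.resize(rect("wrist",im,.626,.03,100,.009,.5),(300,300)))
im=ctrl.camera("scene")[:,:,::-1]
t=rect("scene",im,.613,.271,50,.02,.25);cv2.imwrite("pics/c0.png",np.hstack([cv2.imread("pics/b3.png"),cv2.resize(t,(300,300))]))
E
```

```text
time_s: 9.4
eef_pos: [0.6257, 0.028, 0.032]
eef_rot: [-0.0, 0.407, 0.914, -0.0]
wrist_force: [1.0, 0.4, -1.2]
opening: 0.286
grasp_force: 59.6
time_s: 9.73
eef_pos: [0.6259, 0.0291, 0.0321]
eef_rot: [0.0, 0.406, 0.914, 0.0]
wrist_force: [0.1, -0.2, -0.1]
opening: 0.499
grasp_force: 0.0
time_s: 10.07
eef_pos: [0.6295, 0.0289, 0.1283]
eef_rot: [0.005, 0.406, 0.914, 0.001]
wrist_force: [0.2, 0.0, 0.5]
opening: 0.496
grasp_force: 0.0
(array([190.7, 150.1,   7.8]), np.float64(0.735), 'q6', np.float64(-0.88))
```

View pics/c0.png

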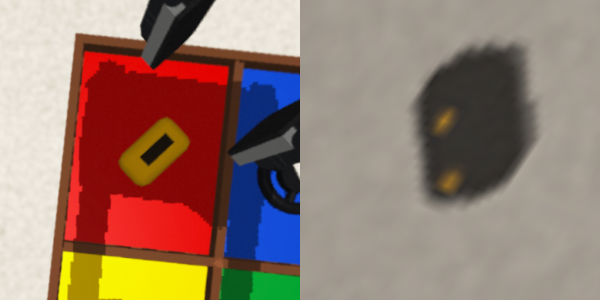

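The collar is well centred. The cap's orientation is unclear from here, so I'll look from above.

```bash
python3 -m pendant '[[[1,150,118,8,0,0,0],[1,150,118,8,0,0,0],[1,150,118,8,0,0,0],[1,150,118,8,0,0,0],[1,150,118,8,0,0,0]]]';python3 -m pendant '[[[1,41,32,0,0,0,0],[1,41,32,0,0,0,0],[1,41,32,0,0,0,0],[1,41,32,0,0,0,0]]]'; python3 look.py cap .015 .022 c1.png
```

```text
time_s: 10.58
eef_pos: [0.6102, 0.2234, 0.1115]
eef_rot: [-0.002, 0.405, 0.914, -0.001]
wrist_force: [0.8, 0.4, 0.3]
opening: 0.998
grasp_force: 0.0
time_s: 10.92
eef_pos: [0.6075, 0.2718, 0.112]
eef_rot: [-0.001, 0.405, 0.914, -0.001]
wrist_force: [0.5, -1.5, 0.3]
opening: 0.997
grasp_force: 0.0
0.66 [0.6138 0.2719] [-2.5  5.3 90.7] -0.001 q6 -0.49
pos [0.608  0.2708 0.1123] yaw 0.735
```

View pics/c1.png

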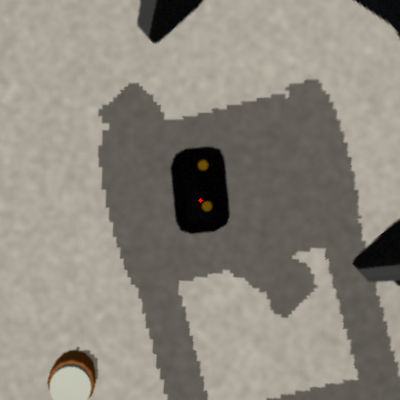

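The cap's long axis is at about +6°, so the fingers need to turn by -0.93.

```bash
python3 -m pendant '[[[1,-3,4,0,0,0,-0.12],[1,-3,4,0,0,0,-0.24],[1,-3,4,10,0,0,-0.36],[1,-3,4,20,0,0,-0.48],[1,-3,4,30,0,0,-0.6]]]';python3 -m pendant '[[[1,0,0,0,0,0,-0.12],[1,0,0,0,0,0,-0.24],[1,0,0,0,0,0,-0.33],[1,0,0,0,0,0,-0.33],[1,0,0,0,0,0,-0.33]]]'; python3 - <<'E'
from h import *
print(move([.613,.2705,.022],1.67))
E
```

```text
time_s: 11.43
eef_pos: [0.6143, 0.27, 0.0835]
eef_rot: [0.0, 0.116, 0.993, -0.0]
wrist_force: [-0.5, -0.1, 0.4]
opening: 1.001
grasp_force: 0.0
time_s: 11.85
eef_pos: [0.6141, 0.2705, 0.0837]
eef_rot: [-0.0, -0.045, 0.999, -0.0]
wrist_force: [-0.1, -0.3, -0.2]
opening: 0.999
grasp_force: 0.0
(array([ 1.1,  0.1, 61.7]), np.float64(-0.01), 'q6', np.float64(-1.42))
```

```bash
python3 -m pendant '[[[1,1,0,30,0,0,0],[1,1,0,50,0,0,0],[1,1,0,58,0,0,0],[1,1,0,61,0,0,0],[1,1,0,61,0,0,0]]]'; python3 -m pendant '[[[0,0,0,0,0,0,0],[0,0,0,0,0,0,0],[0,0,0,0,0,0,0],[0,0,0,0,0,0,0],[0,0,0,0,0,0,0]]]';python3 -m pendant '[[[0,0,0,0,0,0,0],[0,0,0,0,0,0,0],[0,0,0,-15,0,0,0],[0,0,0,-45,0,0,0],[0,0,0,-70,0,0,0]]]'; python3 - <<'E'
from h import *
print(move([.489,.046,.085],1.466))
E
```

```text
time_s: 12.27
eef_pos: [0.6125, 0.2715, 0.0223]
eef_rot: [-0.001, -0.046, 0.999, -0.0]
wrist_force: [0.7, -0.4, 0.3]
opening: 1.0
grasp_force: 0.0
time_s: 12.68
eef_pos: [0.6132, 0.2721, 0.0236]
eef_rot: [0.001, -0.047, 0.999, 0.0]
wrist_force: [-0.5, 0.2, 8.9]
opening: 0.3
grasp_force: 9.2
time_s: 13.1
eef_pos: [0.6119, 0.2717, 0.0936]
eef_rot: [-0.001, -0.047, 0.999, -0.0]
wrist_force: [1.2, 0.1, -0.6]
opening: 0.288
grasp_force: 59.1
(array([ 143.6, -213.1,    9. ]), np.float64(0.199), 'q6', np.float64(-1.42))
```

```bash
python3 -m pendant '[[[0,100,-148,0,0,0,0],[0,100,-148,0,0,0,0],[0,100,-148,0,0,0,0],[0,100,-148,0,0,0,0],[0,100,-148,0,0,0,0]]]';python3 -m pendant '[[[0,44,-65,9,0,0,0.1],[0,44,-65,9,0,0,0.2],[0,44,-65,9,0,0,0.2],[0,44,-65,9,0,0,0.2],[0,44,-65,9,0,0,0.2]]]'; python3 look.py panel_yellow .009 .033 c2.png; python3 - <<'E'
from h import *
print(move([.489,.045,.033],1.466))
E
```

```text
time_s: 13.52
eef_pos: [0.5238, 0.1117, 0.0928]
eef_rot: [-0.002, -0.046, 0.999, -0.001]
wrist_force: [-0.1, 0.3, -1.2]
opening: 0.286
grasp_force: 59.2
time_s: 13.93
eef_pos: [0.4902, 0.0463, 0.0846]
eef_rot: [0.001, 0.053, 0.999, 0.0]
wrist_force: [0.7, 0.8, -0.6]
opening: 0.289
grasp_force: 59.2
0.83 [0.463  0.0497] [27.6 -0.2 51.5] 0.001 q6 -1.61
0.43 [ 0.5597 -0.1009] [ -84.2 -139.9   51.6] 0.001 q6 -1.61
pos [0.4904 0.0467 0.0846] yaw 1.466
(array([ 1.3, -2.2, 51.5]), np.float64(0.001), 'q6', np.float64(-1.61))
```

View pics/c2.png

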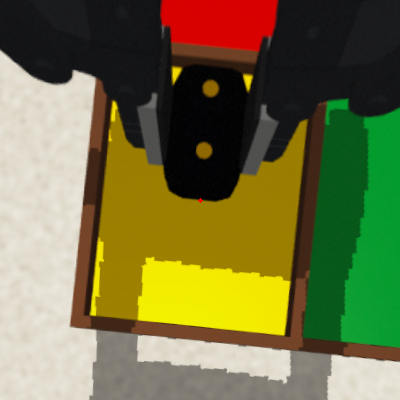

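The TCP is over the middle of yellow (panel about columns 100–301, rows 70–326), so I'll lower the cap.

```bash
python3 -m pendant '[[[0,1,-1,20,0,0,0],[0,1,-1,35,0,0,0],[0,1,-1,45,0,0,0],[0,1,-1,51,0,0,0],[0,1,-1,51,0,0,0]]]'; python3 -m pendant '[[[0.5,0,0,0,0,0,0],[0.5,0,0,0,0,0,0],[0.5,0,0,0,0,0,0],[0.5,0,0,0,0,0,0]]]'; python3 -m pendant '[[[0.5,0,0,-30,0,0,0],[0.5,0,0,-70,0,0,0],[0.5,0,0,-90,0,0,0],[0.5,0,0,-90,0,0,0]]]'; python3 - <<'E'
from h import *
print(move([.503,-.43,.12],0.73))
im=ctrl.camera("wrist")[:,:,::-1]
cv2.imwrite("pics/c3.png",cv2.resize(rect("wrist",im,.489,.045,100,.009,.5),(300,300)))
E
```

```text
time_s: 14.45
eef_pos: [0.4887, 0.0462, 0.0332]
eef_rot: [-0.0, 0.052, 0.999, 0.0]
wrist_force: [-0.9, -0.0, -0.2]
opening: 0.287
grasp_force: 59.3
time_s: 14.78
eef_pos: [0.4885, 0.0456, 0.0329]
eef_rot: [0.0, 0.053, 0.999, -0.0]
wrist_force: [-0.8, 1.7, 0.4]
opening: 0.501
grasp_force: 0.0
time_s: 15.12
eef_pos: [0.492, 0.045, 0.1279]
eef_rot: [0.005, 0.053, 0.999, -0.0]
wrist_force: [-0.0, -0.9, -0.2]
opening: 0.498
grasp_force: 0.0
(array([ -60.9, -471.2,    8.7]), np.float64(0.735), 'q6', np.float64(-1.61))
```

```bash
python3 -m pendant '[[[0.7,-24,-190,0,0,0,0],[0.7,-24,-190,0,0,0,0],[0.7,-24,-190,0,0,0,0],[0.7,-24,-190,0,0,0,0],[0.7,-24,-190,0,0,0,0]]]';python3 -m pendant '[[[0.7,-24,-190,0,0,0,0],[0.7,-24,-190,0,0,0,0],[0.7,-24,-190,0,0,0,0],[0.7,-24,-190,0,0,0,0],[0.7,-24,-190,0,0,0,0]]]';python3 -m pendant '[[[0.7,-12,-92,0,0,0,0.12],[0.7,-12,-92,0,0,0,0.24],[0.7,-12,-92,0,0,0,0.36],[0.7,-12,-92,0,0,0,0.48],[0.7,-12,-92,0,0,0,0.6]]]';python3 -m pendant '[[[0.7,0,0,0,0,0,0.12],[0.7,0,0,0,0,0,0.24],[0.7,0,0,0,0,0,0.36],[0.7,0,0,0,0,0,0.48],[0.7,0,0,0,0,0,0.6]]]';python3 -m pendant '[[[0.7,0,0,0,0,0,0.12],[0.7,0,0,0,0,0,0.24],[0.7,0,0,0,0,0,0.36],[0.7,0,0,0,0,0,0.48],[0.7,0,0,0,0,0,0.6]]]';python3 -m pendant '[[[0.7,0,0,0,0,0,0.12],[0.7,0,0,0,0,0,0.24],[0.7,0,0,0,0,0,0.36],[0.7,0,0,0,0,0,0.48],[0.7,0,0,0,0,0,0.6]]]'; python3 look.py handle .015 .023 h1.png; python3 - <<'E'
from h import *
print(move([.503,-.43,.12],2.11))
E
```

```text
time_s: 15.58
eef_pos: [0.4913, -0.1493, 0.1216]
eef_rot: [-0.001, 0.054, 0.999, -0.0]
wrist_force: [0.2, -0.0, 0.7]
opening: 0.699
grasp_force: 0.0
time_s: 16.0
eef_pos: [0.4948, -0.3413, 0.1212]
eef_rot: [-0.001, 0.054, 0.999, -0.0]
wrist_force: [-0.2, 0.8, 0.2]
opening: 0.704
grasp_force: 0.0
time_s: 16.42
eef_pos: [0.4969, -0.4309, 0.1202]
eef_rot: [-0.001, 0.349, 0.937, 0.001]
wrist_force: [-0.1, 0.9, -1.2]
opening: 0.699
grasp_force: 0.0
time_s: 16.83
eef_pos: [0.4974, -0.4294, 0.1205]
eef_rot: [-0.002, 0.61, 0.792, 0.0]
wrist_force: [-0.7, 0.3, 0.2]
opening: 0.702
grasp_force: 0.0
time_s: 17.25
eef_pos: [0.4974, -0.4294, 0.1206]
eef_rot: [-0.002, 0.817, 0.577, -0.0]
wrist_force: [0.1, -0.1, -0.6]
opening: 0.699
grasp_force: 0.0
time_s: 17.67
eef_pos: [0.4974, -0.4294, 0.1205]
eef_rot: [-0.001, 0.951, 0.31, -0.001]
wrist_force: [-0.6, 0.4, 0.1]
opening: 0.7
grasp_force: 0.0
0.88 [ 0.2816 -0.3196] [-108.7 -216.2   98.4] 0.012 q6 0.04
0.82 [ 0.5062 -0.4246] [ 9.9  1.6 97.8] 0.012 q6 0.04
0.68 [ 0.3842 -0.3894] [-67.4 -99.1  98.1] 0.012 q6 0.04
pos [ 0.4974 -0.4294  0.1206] yaw -0.948
(array([4.1, 3.7, 0.8]), np.float64(0.095), 'q6', np.float64(0.04))
```

View pics/h1.png

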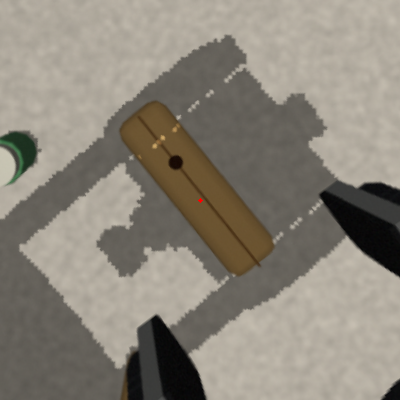

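The handle's seam runs (138,118)→(262,266), so its long axis is at +40° and its centre at about (198,188).

```bash
python3 -m pendant '[[[0.7,7,2,40,0,0,-0.07],[0.7,7,2,75,0,0,-0.07],[0.7,7,2,90,0,0,-0.07],[0.7,7,2,97,0,0,-0.07],[0.7,7,2,97,0,0,-0.07]]]'; python3 -m pendant '[[[0,0,0,0,0,0,0],[0,0,0,0,0,0,0],[0,0,0,0,0,0,0],[0,0,0,0,0,0,0],[0,0,0,0,0,0,0]]]';python3 -m pendant '[[[0,0,0,0,0,0,0],[0,0,0,0,0,0,0],[0,0,0,-15,0,0,0],[0,0,0,-45,0,0,0],[0,0,0,-70,0,0,0]]]'; python3 - <<'E'
from h import *
print(move([.478,-.059,.095],1.466))
E
```

```text
time_s: 18.18
eef_pos: [0.5038, -0.4265, 0.0234]
eef_rot: [-0.002, 0.938, 0.346, -0.001]
wrist_force: [-1.0, -0.0, -0.4]
opening: 0.698
grasp_force: 0.0
time_s: 18.6
eef_pos: [0.5062, -0.4293, 0.0285]
eef_rot: [0.002, 0.938, 0.346, 0.001]
wrist_force: [-0.9, -0.7, 6.6]
opening: 0.307
grasp_force: 61.2
time_s: 19.02
eef_pos: [0.5046, -0.4273, 0.0974]
eef_rot: [-0.001, 0.938, 0.346, -0.0]
wrist_force: [1.0, 0.0, -0.3]
opening: 0.308
grasp_force: 60.3
(array([ 218.6, -297.6,    2.7]), np.float64(0.811), 'q6', np.float64(-0.02))
```

```bash
python3 -m pendant '[[[0,109,-149,0,0,0,0.1],[0,109,-149,0,0,0,0.2],[0,109,-149,0,0,0,0.3],[0,109,-149,0,0,0,0.3],[0,109,-149,0,0,0,0.3]]]'; python3 - <<'E'
from h import *
print(move([.478,-.059,.095],1.466))
E
```

```text
time_s: 19.43
eef_pos: [0.4901, -0.2387, 0.0963]
eef_rot: [-0.001, 0.979, 0.202, -0.0]
wrist_force: [0.5, -0.1, -1.1]
opening: 0.307
grasp_force: 60.3
(array([  60.2, -169.7,    1.7]), np.float64(0.512), 'q6', np.float64(0.49))
```

```bash
python3 -m pendant '[[[0,60,-170,0,0,0,0.1],[0,60,-170,0,0,0,0.2],[0,60,-170,0,0,0,0.3],[0,60,-170,0,0,0,0.4],[0,60,-170,0,0,0,0.5]]]';python3 -m pendant '[[[0,0,0,5,0,0,0],[0,0,0,5,0,0,0]]]'; python3 look.py panel_green .009 .035 h2.png;  python3 - <<'E'
from h import *
print(move([.478,-.059,.034],1.466))
E
```

```text
time_s: 19.85
eef_pos: [0.478, -0.0592, 0.0964]
eef_rot: [-0.001, 0.999, -0.048, -0.0]
wrist_force: [0.1, -0.3, -0.6]
opening: 0.311
grasp_force: 60.3
time_s: 20.02
eef_pos: [0.4794, -0.0633, 0.0911]
eef_rot: [0.0, 0.999, -0.045, 0.0]
wrist_force: [-0.7, -0.1, -1.1]
opening: 0.307
grasp_force: 60.3
0.74 [0.4852 0.0503] [  -5.3 -115.2   56.2] -0.002 q6 1.28
0.6 [ 0.5172 -0.0564] [ 36.4 -11.8  56.3] -0.002 q6 1.28
0.42 [0.5961 0.0259] [ 107.4 -101.1   56.3] -0.002 q6 1.28
pos [ 0.4797 -0.0642  0.0912] yaw -1.661
(array([-2.4, -5.7, 57.3]), np.float64(0.013), 'q6', np.float64(1.28))
```

View pics/h2.png

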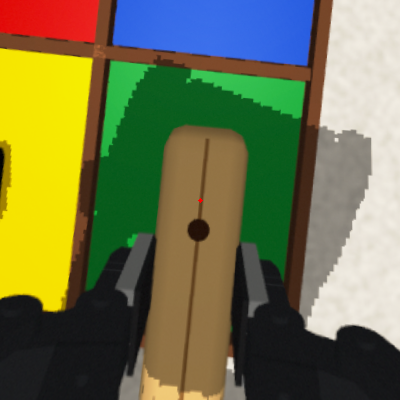

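The handle is aligned with the panel and the panel centre is within a few mm of the TCP. I'll lower it while checking force.

```bash
python3 -m pendant '[[[0,-2,-2,20,0,0,0],[0,-2,-2,35,0,0,0],[0,-2,-2,45,0,0,0],[0,-2,-2,52,0,0,0],[0,-2,-2,52,0,0,0]]]'; python3 -m pendant '[[[0,0,0,1.5,0,0,0],[0,0,0,3,0,0,0],[0,0,0,3,0,0,0]]]'
```

```text
time_s: 20.53
eef_pos: [0.4773, -0.0624, 0.038]
eef_rot: [-0.0, 0.999, -0.048, -0.001]
wrist_force: [-0.3, -0.2, -0.7]
opening: 0.306
grasp_force: 61.0
time_s: 20.78
eef_pos: [0.478, -0.0624, 0.0373]
eef_rot: [0.0, 0.999, -0.047, 0.0]
wrist_force: [-5.1, -0.6, 12.7]
opening: 0.306
grasp_force: 62.5
```

Contact at 12.7 N. I'll ease back 2 mm and release.

```bash
python3 -m pendant '[[[0,0,0,-2,0,0,0],[0,0,0,-2,0,0,0],[0.5,0,0,-2,0,0,0],[0.5,0,0,-2,0,0,0],[0.5,0,0,-2,0,0,0]]]'; python3 -m pendant '[[[0.5,0,0,0,0,0,0],[0.5,0,0,-30,0,0,0],[0.5,0,0,-70,0,0,0],[0.5,0,0,-110,0,0,0],[0.5,0,0,-150,0,0,0]]]';python3 -m pendant '[[[0.5,0,0,-70,0,0,0],[0.5,-60,0,-70,0,0,0],[0.5,-60,0,-70,0,0,0],[0.5,-60,0,-70,0,0,0],[0.5,-60,0,-70,0,0,0]]]'; python3 - <<'E'
from h import *
im=[ctrl.camera(c)[:,:,::-1] for c in("wrist","scene")]
# panel top height 9 mm for tray, scene
cv2.imwrite("pics/f.png",np.hstack([rect("wrist",im[0],.55,-.013,160,.009,.8),rect("scene",im[1],.55,-.013,160,.009,.8)]))
print(ctrl.get_obs()["eef_pos"])
E
```

```text
time_s: 21.2
eef_pos: [0.4776, -0.0616, 0.0378]
eef_rot: [0.0, 0.999, -0.047, 0.0]
wrist_force: [0.0, -0.1, -0.8]
opening: 0.498
grasp_force: 0.0
time_s: 21.62
eef_pos: [0.4769, -0.0613, 0.1891]
eef_rot: [-0.0, 0.999, -0.047, -0.001]
wrist_force: [0.8, -0.4, -0.0]
opening: 0.5
grasp_force: 0.0
time_s: 22.03
eef_pos: [0.4177, -0.056, 0.2587]
eef_rot: [0.0, 0.999, -0.047, 0.001]
wrist_force: [0.3, -0.1, -0.4]
opening: 0.501
grasp_force: 0.0
[ 0.41800169 -0.05595725  0.25749863]
```

View pics/f.png

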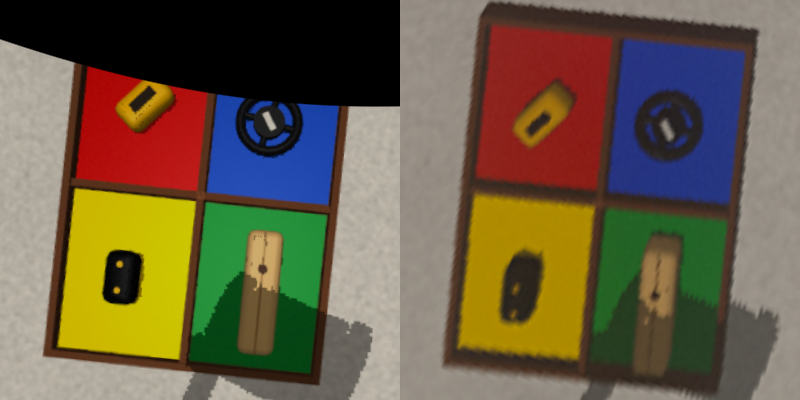

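All four pieces lie flat near their panel centres; the guard is the farthest off, at about 6–8 mm. The look-alikes were not touched.

```bash
python3 -c "
from bench import ctrl
print(ctrl.hand_in())"
```

```text
the job is handed in; nothing more can be done
None
```

The kit is in the tray and the job is handed in: iron guard on blue, brass collar on red, the farthest handle on green and black cap on yellow, all within about 8 mm of centre in the last pictures; the hand-in returned no verdict.

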